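# Lock the carton carousel for loading

### The arm

A 6-joint arm with a two-finger parallel gripper is mounted at the origin on the work surface. World frame = base frame: x ahead of the robot, y to its left, z up, the work surface at z = 0. Lengths are in mm, angles in rad, forces in N, time in s.
With the tool pointing down it reaches from about 375 to 900 mm from the base axis. Payload 3.1 kg.
Tool frame: the origin (TCP) lies at the very end of the fingers, on their centre line; the grasp point (between the pads) lies 19 mm behind it (ctrl.grasp_offset is the distance from the TCP to the grasp point, in mm); x points along the fingers, z is the direction in which the jaws open and shut, and the axes are right-handed (so a half turn about x gives the same grasp; the last joint's range is limited). The gripper opens to 87 mm and grips with 3 to 60 N. Pads are 19 mm wide; open, the fingers measure 117 mm over their backs; the gripper's body (75 mm by 190 mm) begins 51 mm behind the grasp point.
Start: joints at [-1.472, 0.527, 1.433, -0, 1.181, -0.178], TCP at [170.823, -601.179, 183.748] pointing down, gripper open.
Joint ranges: [-3.08, 3.08], [-0.75, 2.2], [0.22, 2.44], [-1.43, 4.57], [0, 2.65], [-2.85, 2.85]. Speed limits (rad/s): [2.79, 2.79, 3.14, 3.14, 3.14, 3.14].

### API

Orientations are given as a rotation vector (axis times angle).
In Python, from cell import sensors, imaging, order, find_in, outline_of, ctrl gives the robot as it stands.
- The arm moves only by the tool jog_arm, never from a script. Its argument "increments" is a list of rows, each an object with "offset": the shift along the tool's x, y, z in m, a list of three; "rot": the turn, a rotation vector about the tool's x, y, z in degrees, a list of three. A call has 1 to 12 rows; each row is the pose to reach, as a shift and turn from the pose commanded when the call began, along the tool's axes at that moment; what a row does not reach only later rows make up. A row lasts 1/12 s, in which the tool goes at most 41.7 mm and 7.16 degrees, less where a joint would pass 70% of its speed; a pose out of reach is approached as far as the arm can. A call with a gripper value outside its range is refused whole. "hand" is the opening, from 0 (shut) to 1 (fully open), set as the call begins (left out, the last holds). The fingers move at their own pace and stop on an object; the grip force is fixed at half the most. Time passes only in rows, so rows that repeat a pose let the fingers close. It gives the time, the measured TCP pose, the force and the opening at its end, in the units of the state.
- sensors.read_state(): the state, without advancing time (a new reading comes with each control period).
- imaging.grab_frame(name): name is "side" or "top" or "wrist"; returns the picture (420x560x3 uint8, blue, green, red); there is no depth.
- imaging.camera_params(name): a dict with "fov_y" (degrees; the focal length in pixels is half the picture's height over the tangent of half this angle, whatever the lens; pixels are square), "cx", "cy" (the principal point, pixels), "k1" (the pictures are not rectified: a ray, as slopes to the right and down, at radius r is drawn at 1 + k1 r^2 times it, then the intrinsics apply), "R" (3x3) and "t" (3): a world point X has camera coordinates R X + t; the wrist camera has in their place "tool_from_camera" (4x4, takes a point from camera to tool coordinates, whose origin is the TCP and whose axes are the tool frame's). Camera axes: x right, y down, z forward; pixel columns grow to the right and rows downward; lengths in mm; the calibration is good to about 2 mm. A picture is of the moment at which its call begins: read the wrist's pose just before it. camera_params takes no time and is no camera call.
- order.close_job(): hands the job in, once; it reports no verdict.
Trained networks look in the newest picture that a camera, given by its name, has taken for a name from the list of things; names that differ only in an ending like _2 or _b are one class to them, and where a whole thing is asked for, a point or a joint stands for the part that bears it (a point fixed in the world has none). Each returns a list of dicts, best first, with "confidence" (0 to 1); they miss things now and then, are a little off and sometimes report something else, mostly with a low value. They report only what shows in the picture. A call takes as long as a camera call.
- find_in(camera, label): "pixel" ([column, row] in pixels, amid what is visible of it).
- outline_of(camera, label): "region" (420x560 bool, what is visible of it) and "pixel" ([column, row] in pixels, amid what is visible of it).
The state is a dict: "time": time; "joint_pos": joint angles; "qd": joint speeds; "joint_torque": joint torques, N m; "eef_pos": TCP position; "tool_rot": TCP orientation; "ft_force": force on the tool from outside, world axes, zero at the start; "ft_torque": the same for the moment, N m; "finger_gap": finger opening in mm.
Only numpy, scipy, OpenCV 4.12 (cv2) and the standard library are available. Lean on these libraries where they do the work, as an engineer would, in place of code of your own. Each camera call takes 0.05 s, during which the arm holds its last target.

### The job

Lock the carton carousel so that it can be loaded: push one of the upright posts to turn the slotted white disc until a slot lines up with the flat steel locking bar, then push the bar by its upturned tab through the slot until it is fully home, with the tab against the guide block. Only push, with the fingers: do not pinch the posts or the tab. Leave the cartons and the other things around the carousel where they are.

Things in the scene. Friction and masses are not known exactly. Their poses are not given: they have to be found in the camera images.
- carousel: hand-turned carton carousel fixed to the table. Origin: on the table under the disc's centre; z up. Its locking bar lies along its -y axis and is pushed in along +y. A foot plate 50 mm wide, 12 mm high runs under the bar to y = -285 mm. Fixed guide block round the bar: 47 mm wide, 46 mm high, y = -152 to -190 mm. Fixed middle hub: 67 mm radius, 53 mm high, with a pocket for the bar's nose.
- disc (a joint): disc angle (rad) about the carousel's upright axis, counter-clockwise from above. Ring, 72 to 135 mm radius, white top at 42 mm height, four radial slots 16 mm wide, open at the top and both ends, along the carousel's +x, +y, -x, -y at 0: so a slot lines up with the bar at every multiple of pi/2 (1.571). Turns either way, limits +-3.3, stiffly (0.25 N m, 2 N at a post), stays where left.
- post (a point): top middle of one of the disc's four alike steel hand posts: upright, 16 mm diameter, 42 to 90 mm height, 122 mm from the disc's centre, half-way between slots (this one at 45 degrees from the carousel's +x towards +y when the disc reads 0; the others 90, 180, 270 degrees on). On the inner side of each post is an empty carton nest with a fence up to 54 mm height.
- bar (a joint): how far (m) the locking bar is pushed in: 0 fully out, 0.085 fully home (stop). Bar 12 mm wide, 29 to 39 mm above the table, round nose, 8 mm outside the disc's rim at 0. About 3 N of friction; stays where left. With no slot lined up its nose strikes the rim; the round nose centres the disc from about 3 mm off.
- bar_tab (a point): middle (55 mm height) of the outer face of the bar's upturned push tab, a steel plate 40 mm wide, 8 mm thick, from 29 to 80 mm height. This face looks along the carousel's -y axis, 283 mm from the centre with the bar fully out, 198 mm when home. Push it along the carousel's +y axis.
- carton_a_mid (a point): small paper carton, 55 x 85 x 28 mm, lying flat beside the locking bar; centre; leave it alone
- carton_b_mid (a point): same carton standing up, 55 x 28 mm foot, 85 mm tall, left of the carousel; centre; leave it alone
- carton_c_mid (a point): same carton standing up, right of the carousel; centre; leave it alone
- carton_d_mid (a point): same carton lying flat, left of the carousel, towards the robot; centre; leave it alone
- tally: round hand tally counter, 46 mm across, 30 mm tall, on the other side of the locking bar; origin at the centre of its foot; leave it alone
- tape_roll: cardboard tape core, 90 mm across, 48 mm tall, standing flat, to the right; origin at the centre of its foot; leave it alone
- bottle: clear round bottle, 60 mm across, 170 mm tall, to the right; origin at the centre of its foot; leave it alone

How it is judged:
By the outcome, as a careful person would: the job done as asked, in the order asked, and still so for the second after the job is handed in, with the robot touching nothing.
It also fails if it takes over 54 s, if anything falls off the work surface, if the arm or the gripper's body presses on something with over 40 N, if the wrist force passes 120 N, or if a joint passes its speed limit or range.

## Working session

There is one attempt and no reset: what is moved stays moved. The work goes in short steps, Python scripts to look and compute and a tool call to move; the robot and the scene stay as the last step left them, time stands still between calls to the robot, and variables do not carry over. Pictures are saved under pics/ and viewed, and the job is handed in when it is done.

Besides the shell and the picture viewer there is one more tool, called after "Request:" as name(argument=value, ...), one argument or row to a line, values as JSON. jog_arm: Moves the arm, as the interface text tells. Its arguments: {"type":"object","properties":{"increments":{"type":"array","items":{"type":"object","properties":{"offset":{"type":"array","items":{"type":"number"}},"rot":{"type":"array","items":{"type":"number"}}}}},"hand":{"type":"number"}},"required":["increments"]}

```bash
ls; mkdir -p pics; python3 - <<'E'
from cell import sensors, imaging, order, find_in, outline_of, ctrl
import cv2, numpy as np
np.set_printoptions(precision=4,suppress=True)
s=sensors.read_state(); print(s)
for n in ["top","side","wrist"]:
    im=imaging.grab_frame(n); cv2.imwrite(f"pics/{n}0.png",im)
    print(n,imaging.camera_params(n))
    if n!="wrist":
        for l in ["carousel","disc","post","bar","bar_tab","carton_a_mid","tally","tape_roll","bottle"]:
            print(n,l,[(np.round(d["pixel"],1),round(d["confidence"],2)) for d in find_in(n,l)])
print(sensors.read_state()["time"])
E
```

```text
pics
{'time': 0.0, 'joint_pos': array([-1.4725,  0.5285,  1.4339,  0.    ,  1.1814, -0.1785]), 'qd': array([ 0.0014,  0.0008,  0.0001,  0.0011, -0.0005, -0.0013]), 'joint_torque': array([  0.0018, -44.0037, -17.6594,   0.0633,   0.0582,  -0.0002]), 'eef_pos': array([ 170.731 , -600.3697,  182.7715]), 'tool_rot': array([ 1.0045,  1.329 , -1.0018]), 'ft_force': array([ 1.0745,  0.2239, -0.4472]), 'ft_torque': array([ 0.0431, -0.0216,  0.014 ]), 'finger_gap': 86.91401570348599}
top {'fov_y': 49.56322883441174, 'cx': 273.042346646714, 'cy': 213.1817273150558, 'k1': -0.09716567640514574, 'R': array([[ 0.0039, -1.    ,  0.0033],
       [-0.9961, -0.0042, -0.0878],
       [ 0.0878, -0.0029, -0.9961]]), 't': array([ -80.981 ,  571.135 , 1227.1436])}
top carousel [(array([240.5, 222.3]), 0.96)]
top disc [(array([227.5, 243.4]), 0.69)]
top post [(array([118.8, 197.5]), 0.68), (array([210.9, 221.4]), 0.56)]
top bar [(array([320.9, 249.5]), 0.51)]
top bar_tab [(array([325.5, 250.3]), 0.78)]
top carton_a_mid [(array([316.5, 209.1]), 0.81)]
top tally [(array([293.9, 290. ]), 0.67)]
top tape_roll [
[... 522 characters left out ...]
6)]
side post [(array([278.9, 265.2]), 0.93)]
side bar [(array([338.8, 206.7]), 0.65), (array([280.5, 251.3]), 0.2)]
side bar_tab [(array([343.5, 208.6]), 0.82)]
side carton_a_mid [(array([303.6, 216.7]), 0.71)]
side tally [(array([372. , 238.3]), 0.5)]
side tape_roll [(array([380.7, 190.1]), 0.87), (array([342.7, 208.6]), 0.19)]
side bottle []
wrist {'fov_y': 64.52032363273385, 'cx': 279.2427044971767, 'cy': 210.03368242036322, 'k1': 0.0015023065262173686, 'tool_from_camera': array([[  -0.0009,   -0.2799,    0.96  , -201.3882],
       [  -0.0002,   -0.96  ,   -0.2799,   74.9945],
       [   1.    ,   -0.0005,    0.0008,   -0.8387],
       [   0.    ,    0.    ,    0.    ,    1.    ]])}
1.05
```

View pics/top0.png

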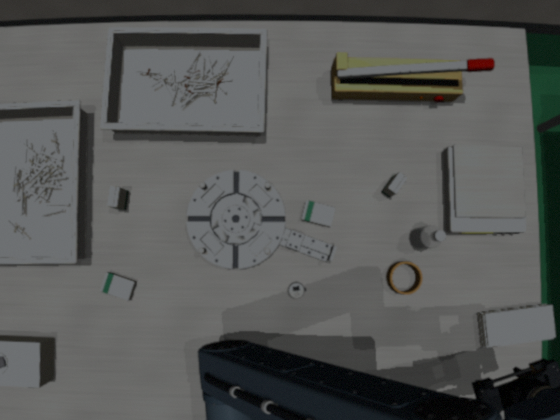

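View pics/side0.png

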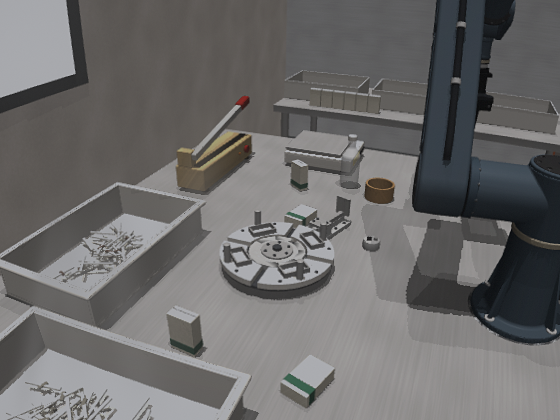

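View pics/wrist0.png

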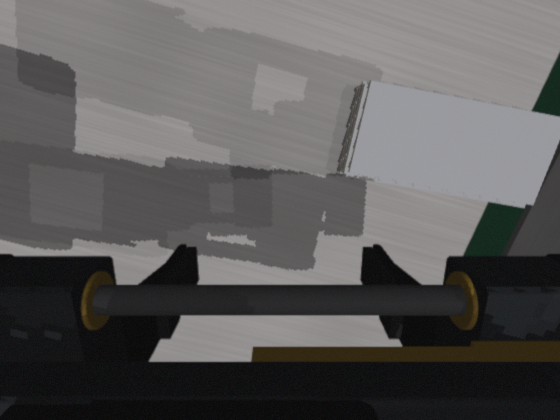

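```bash
python3 - <<'E'
import cv2
a=cv2.imread("pics/top0.png")[140:330,150:350]
cv2.imwrite("pics/topz.png",cv2.resize(a,(600,570),interpolation=cv2.INTER_CUBIC))
a=cv2.imread("pics/side0.png")[170:340,190:400]
cv2.imwrite("pics/sidez.png",cv2.resize(a,(735,595),interpolation=cv2.INTER_CUBIC))
E
```

```text
(no output)
```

View pics/topz.png

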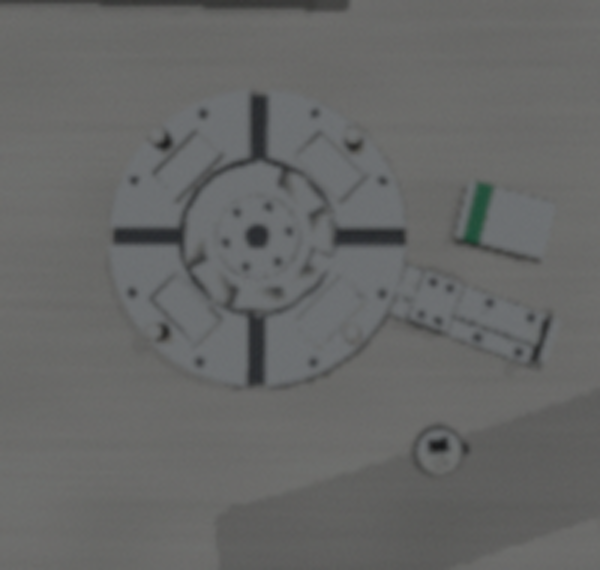

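View pics/sidez.png

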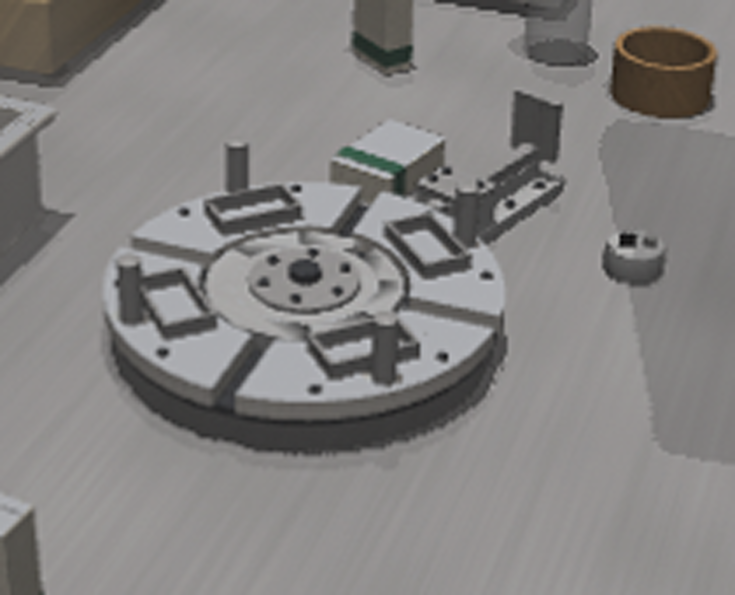

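The top view shows the disc centre at about (236,219). The slots run along the image axes. The bar and tab run off right and down to the tab near (331,253), roughly 20° clockwise from the nearest slot. Next I measure the poses.

```bash
cat > h.py <<'E'
from cell import sensors, imaging, order, find_in, outline_of, ctrl
import cv2, numpy as np
from scipy.spatial.transform import Rotation as Rn
from scipy.optimize import least_squares
np.set_printoptions(precision=3,suppress=True)
def cam(n,state=None):
    p=imaging.camera_params(n); f=210/np.tan(np.radians(p["fov_y"]/2))
    if n=="wrist":
        T=np.eye(4);T[:3,:3]=Rn.from_rotvec(state["tool_rot"]).as_matrix();T[:3,3]=state["eef_pos"]
        M=np.linalg.inv(T@p["tool_from_camera"]);R,t=M[:3,:3],M[:3,3]
    else: R,t=p["R"],p["t"]
    return dict(f=f,cx=p["cx"],cy=p["cy"],k=p["k1"],R=np.array(R),t=np.array(t))
def proj(c,X):
    Y=np.atleast_2d(X)@c["R"].T+c["t"]; s=Y[:,:2]/Y[:,2:]
    s=s*(1+c["k"]*(s**2).sum(1,keepdims=True))
    return s*c["f"]+[c["cx"],c["cy"]]
def onplane(c,px,z):
    d=(np.atleast_2d(px)-[c["cx"],c["cy"]])/c["f"]; s=d.copy()
    for _ in range(20): s=d/(1+c["k"]*(s**2).sum(1,keepdims=True))
    ray=np.c_[s,np.ones(len(s))]@c["R"]; o=-c["R"].T@c["t"]
    return o+ray*((z-o[2])/ray[:,2:])
def world(P,pts):  # P=x,y,yaw ; carousel pts
    c,s=np.cos(P[2]),np.sin(P[2]); pts=np.atleast_2d(pts).astype(float)
    return np.c_[P[0]+c*pts[:,0]-s*pts[:,1],P[1]+s*pts[:,0]+c*pts[:,1],pts[:,2]]
E
python3 - <<'E'
from h import *
c=cam("top"); 
z=lambda l:np.array(l)/3.+[150,140]
# slot outer ends at z=42 (approx), posts tops z=90
print("slot ends",onplane(c,z([[258,93],[405,237],[257,385],[113,236]]),42))
print("posts",onplane(c,z([[160,137],[353,137],[160,333],[352,333]]),90))
print("hub",onplane(c,z([[257,237]]),53))
print("tab top ends",onplane(c,z([[549,314],[536,362]]),80))
print("carton a",onplane(c,[[316.5,209.1]],28),"tally",onplane(c,[[293.9,290.]],30))
print("tape",onplane(c,[[412,281]],40),"bottle",onplane(c,[[427.5,236]],85))
print(Rn.from_rotvec([1.0045,1.329,-1.0018]).as_matrix())
E
```

```text
slot ends [[ 685.674   23.407   42.   ]
 [ 554.267 -111.134   42.   ]
 [ 420.487   21.432   42.   ]
 [ 554.025  153.648   42.   ]]
posts [[637.63  105.148  90.   ]
 [638.207 -64.084  90.   ]
 [466.364 102.228  90.   ]
 [467.239 -64.059  90.   ]]
hub [[552.878  21.897  53.   ]]
tab top ends [[ 484.374 -236.123   80.   ]
 [ 442.532 -224.516   80.   ]]
carton a [[ 582.997 -198.25    28.   ]] tally [[ 362.211 -136.018   30.   ]]
tape [[ 386.623 -457.186   40.   ]] bottle [[ 507.34  -487.083   85.   ]]
[[-0.     0.962  0.273]
 [ 0.002  0.273 -0.962]
 [-1.     0.    -0.002]]
```

Request:
jog_arm(
  hand=0,
  increments=[
    {"offset":[-0.002,0.02,-0.013],"rot":[-4,0,0]},
    {"offset":[-0.004,0.05,-0.033],"rot":[-9,0,0]},
    {"offset":[-0.006,0.085,-0.056],"rot":[-15,0,0]},
    {"offset":[-0.008,0.12,-0.079],"rot":[-21,0,0]},
    {"offset":[-0.01,0.155,-0.102],"rot":[-27,0,0]},
    {"offset":[-0.012,0.19,-0.125],"rot":[-33,0,0]},
    {"offset":[-0.014,0.225,-0.148],"rot":[-39,0,0]},
    {"offset":[-0.016,0.26,-0.171],"rot":[-44,0,0]},
    {"offset":[-0.016,0.295,-0.194],"rot":[-49,0,0]},
    {"offset":[-0.016,0.325,-0.213],"rot":[-53,0,0]},
    {"offset":[-0.016,0.344,-0.226],"rot":[-54.6,0,0]},
    {"offset":[-0.016,0.344,-0.226],"rot":[-54.6,0,0]},
  ],
)

```text
time: 2.05
eef_pos: [442.3, -285.8, 199.9]
tool_rot: [0.264, 1.554, -0.262]
ft_force: [0.1, 0.1, 0.8]
finger_gap: 14.9
```

```bash
python3 - <<'E'
from h import *
s=sensors.read_state(); print({k:s[k] for k in ("time","eef_pos","tool_rot","ft_force","finger_gap","joint_pos")})
im=imaging.grab_frame("wrist"); cv2.imwrite("pics/w1.png",im); im2=imaging.grab_frame("top"); cv2.imwrite("pics/t1.png",im2)
np.save("s1.npy",np.r_[s["eef_pos"],s["tool_rot"]])
for l in ["post","bar_tab","tally","carton_a_mid"]: print(l,[(np.round(d["pixel"],1),round(d["confidence"],2)) for d in find_in("wrist",l)])
E
```

```text
{'time': 2.05, 'eef_pos': array([ 442.317, -285.82 ,  199.949]), 'tool_rot': array([ 0.264,  1.554, -0.262]), 'ft_force': array([0.134, 0.075, 0.784]), 'finger_gap': 14.858988143267249, 'joint_pos': array([-0.787,  0.375,  1.659,  0.002,  1.108, -0.453])}
post []
bar_tab [(array([281.7, 105.5]), 0.81)]
tally [(array([168.1,  83.1]), 0.76)]
carton_a_mid [(array([365.5,  61.6]), 0.6)]
```

View pics/w1.png

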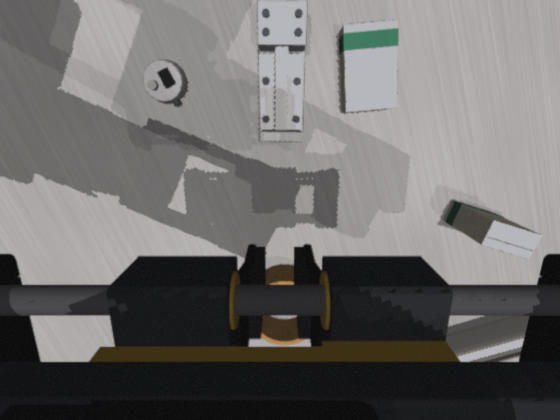

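```bash
python3 - <<'E'
import cv2
a=cv2.imread("pics/w1.png")[0:160,180:420]
cv2.imwrite("pics/w1z.png",cv2.resize(a,None,fx=3.33,fy=3.33,interpolation=cv2.INTER_CUBIC)[:,:799])
a=cv2.imread("pics/t1.png")[150:290,170:350]
cv2.imwrite("pics/t1z.png",cv2.resize(cv2.convertScaleAbs(a,alpha=1.8),(720,560),interpolation=cv2.INTER_CUBIC))
E
```

```text
(no output)
```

View pics/w1z.png

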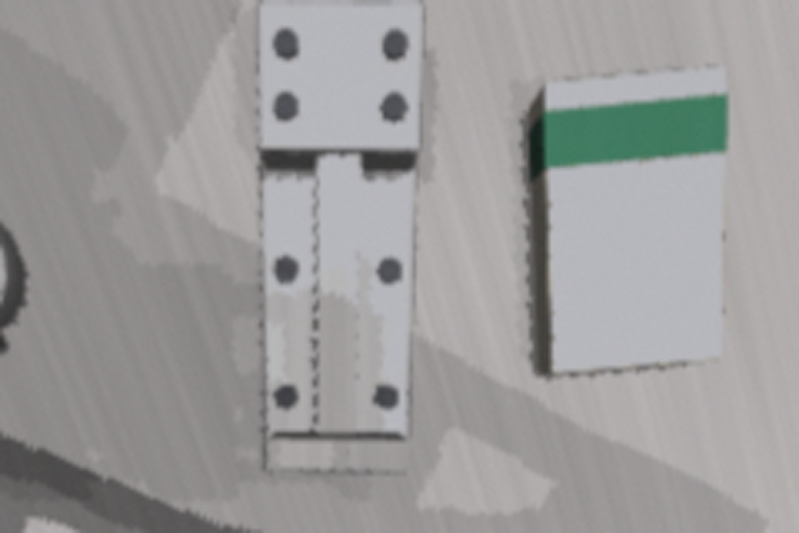

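View pics/t1z.png

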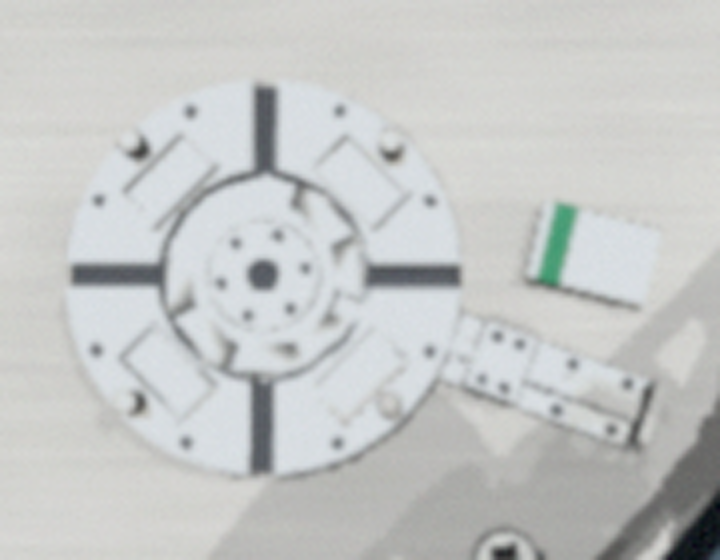

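```bash
cat > fit.py <<'E'
from h import *
S=np.load("s1.npy"); cw=cam("wrist",dict(eef_pos=S[:3],tool_rot=S[3:])); ct=cam("top")
zw=lambda l:np.array(l)/3.33+[180,0]
zt=lambda l:np.array(l)/4.+[170,150]
W=[([-23.5,-190,46],(261,150)),([23.5,-190,46],(420,151)),([-20,-275,80],(268,437)),([20,-275,80],(405,437)),([-20,-283,80],(265,470)),([20,-283,80],(405,470))]
T=[([0,0,53],(263,275))]
th=np.arange(0,360,90)
rim=[(67,275),(263,81),(460,275),(263,475)]
posts=[(133,143),(391,146),(133,401),(390,404)]
WX=np.array([w[0] for w in W],float);WP=zw([w[1] for w in W])
def res(v,full=False):
    P=v[:3]
    r1=proj(cw,world(P,WX))-WP
    dw=v[3]
    a=dw+np.radians([45,-45,135,225]); po=np.c_[P[0]+122*np.cos(a),P[1]+122*np.sin(a),90+0*a]
    r2=proj(ct,po)-zt(posts)
    e=dw+np.radians([0,-90,180,90]); so=np.c_[P[0]+135*np.cos(e),P[1]+135*np.sin(e),42+0*e]
    r3=proj(ct,so)-zt([(264,85),(460,275),(262,473),(71,275)])
    if full: return r1,r2,r3
    return np.r_[r1.ravel(),2*r2.ravel(),2*r3.ravel()]
f=least_squares(res,[553,21,-.34,0],x_scale=[1,1,.01,.01])
if __name__=="__main__":
    print(f.x,np.degrees(f.x[2:]),"disc angle",f.x[3]-f.x[2])
    for r in res(f.x,True): print(r)
    P=f.x[:3]; print("tab",world(P,[0,-283,55]))
    # wrist only
    g=least_squares(lambda v:(proj(cw,world(v,WX))-WP).ravel(),[553,21,-.34],x_scale=[1,1,.01]); print("wrist only",g.x,world(g.x,[0,-283,55]))
    h=least_squares(lambda v:np.r_[res(np.r_[v[:2],-.34,v[2]],True)[1].ravel(),res(np.r_[v[:2],-.34,v[2]],True)[2].ravel()],[553,21,0],x_scale=[1,1,.01]); print("top only",h.x)
E
python3 fit.py
```

```text
[554.41   24.713  -0.349   0.003] [-20.011   0.183] disc angle 0.35244360373902506
[[-0.476 -0.648]
 [ 0.12  -0.199]
 [-0.717  4.937]
 [ 0.448  5.541]
 [ 0.204  3.619]
 [ 0.17   4.215]]
[[-2.208 -1.132]
 [-1.147 -1.873]
 [-3.156  0.149]
 [-1.025 -0.46 ]]
[[-0.616 -1.595]
 [-0.312  0.038]
 [-0.894  0.479]
 [-2.297 -0.077]]
tab [[ 457.569 -241.202   55.   ]]
wrist only [555.292  27.159  -0.349] [[ 458.459 -238.759   55.   ]]
top only [552.955  20.793   0.003]
```

The wrist and top views agree on a yaw of about -20.0° and a centre of about (554, 23±3). The disc needs about -20.2°. The tab sits about 5 mm inward of where the bar-fully-out position would put it. I'll work out the move to behind the post at 135°.

```bash
cat > mv.py <<'E'
from h import *
def off(pos,ydeg,target,tydeg):
    R=Rn.from_euler('z',ydeg,degrees=True).as_matrix()
    # tool x=-z, y=(cos,sin), z = x cross y
    x=np.array([0,0,-1.]);y=np.array([np.cos(np.radians(ydeg)),np.sin(np.radians(ydeg)),0]);z=np.cross(x,y)
    d=np.array(target)-np.array(pos)
    return np.round(np.array([d@x,d@y,d@z])/1000,4), -(tydeg-ydeg)
E
python3 - <<'E'
from mv import *
s=sensors.read_state(); M=Rn.from_rotvec(s["tool_rot"]).as_matrix()
print(s["time"],s["eef_pos"],s["finger_gap"],np.degrees(np.arctan2(M[1,1],M[0,1])),M[:,0])
print(off([440,-290,199.7],70.4,[446,95.6,180],35))
E
```

```text
2.35 [ 439.254 -291.016  199.741] 1.3811306387113533 70.33586197689871 [-0. -0. -1.]
(array([ 0.02 ,  0.365, -0.124]), 35.400000000000006)
```

Request:
jog_arm(
  hand=0,
  increments=[
    {"offset":[0.0,0.02,-0.007],"rot":[3,0,0]},
    {"offset":[0.0,0.055,-0.019],"rot":[7,0,0]},
    {"offset":[0.0,0.092,-0.031],"rot":[11,0,0]},
    {"offset":[0.0,0.13,-0.044],"rot":[15,0,0]},
    {"offset":[0.0,0.168,-0.057],"rot":[19,0,0]},
    {"offset":[0.0,0.206,-0.07],"rot":[23,0,0]},
    {"offset":[0.005,0.244,-0.083],"rot":[27,0,0]},
    {"offset":[0.01,0.282,-0.096],"rot":[31,0,0]},
    {"offset":[0.02,0.318,-0.108],"rot":[34,0,0]},
    {"offset":[0.03,0.346,-0.118],"rot":[35.4,0,0]},
    {"offset":[0.04,0.363,-0.123],"rot":[35.4,0,0]},
    {"offset":[0.04,0.363,-0.123],"rot":[35.4,0,0]},
  ],
)

```text
time: 3.35
eef_pos: [444.0, 95.3, 158.4]
tool_rot: [0.746, 1.442, -0.747]
ft_force: [-0.5, -0.2, 0.5]
finger_gap: 0.5
```

```bash
python3 - <<'E'
from h import *
s=sensors.read_state(); im=imaging.grab_frame("wrist"); s2=sensors.read_state(); cv2.imwrite("pics/w2.png",im)
print(s["time"],s["eef_pos"],s2["eef_pos"],s["finger_gap"])
s=s2; im=imaging.grab_frame("wrist");cv2.imwrite("pics/w2b.png",im)
c=cam("wrist",s)
for l in ["post"]: print(l,[(np.round(d["pixel"],1),round(d["confidence"],2),onplane(c,[d["pixel"]],68)) for d in find_in("wrist",l)])
print(sensors.read_state()["eef_pos"])
a=[np.radians(x) for x in (135.2,45.2,225.2,-44.8)]
for C in [(553,21.5),(554,24)]:
  pts=np.array([[C[0]+122*np.cos(t),C[1]+122*np.sin(t),90] for t in a]+[[C[0],C[1],53]]); print(proj(c,pts))
E
```

```text
3.35 [444.014  95.326 158.382] [444.779  93.762 159.058] 0.48838935415688534
post [(array([429.1,  68.7]), 0.8, array([[603.958,  58.25 ,  68.   ]]))]
[445.999  92.254 159.958]
[[282.283 175.863]
 [423.716 -23.466]
 [438.243 283.777]
 [588.667 122.174]
 [413.977 145.286]]
[[280.5   173.143]
 [422.013 -27.203]
 [436.952 281.535]
 [587.544 119.193]
 [412.644 142.766]]
```

View pics/w2b.png

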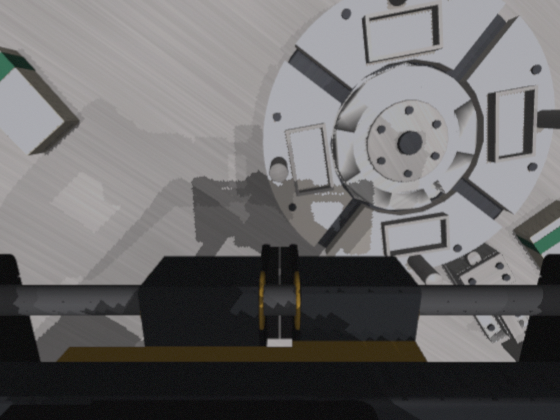

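```bash
python3 - <<'E'
from h import *
s=sensors.read_state(); print(s["time"],s["eef_pos"])
c=cam("wrist",s)
print(onplane(c,[[279,171]],90),onplane(c,[[410,143]],56))
# fingertip check: where TCP projects
print(proj(c,[s["eef_pos"]]))
E
```

```text
3.5 [445.999  92.254 159.958]
[[469.484 110.293  90.   ]] [[553.492  24.638  56.   ]]
[[281.116 234.75 ]]
```

Request:
jog_arm(
  hand=0,
  increments=[
    {"offset":[0.03,0,0]},
    {"offset":[0.065,0,0]},
    {"offset":[0.09,0,0]},
    {"offset":[0.096,0,0]},
    {"offset":[0.096,0.004,0]},
    {"offset":[0.096,0.012,0]},
    {"offset":[0.096,0.02,0]},
    {"offset":[0.096,0.028,0]},
    {"offset":[0.096,0.035,0]},
    {"offset":[0.096,0.042,0]},
    {"offset":[0.096,0.047,0]},
    {"offset":[0.096,0.047,0]},
  ],
)

```text
$.increments[0]: bad value
```

```bash
python3 - <<'E'
from h import *
imaging.grab_frame("top"); imaging.grab_frame("top")
s=sensors.read_state(); im=imaging.grab_frame("wrist");cv2.imwrite("pics/w3.png",im)
t=imaging.grab_frame("top");cv2.imwrite("pics/t3.png",t)
a=t[150:290,170:350]
cv2.imwrite("pics/t3z.png",cv2.resize(cv2.convertScaleAbs(a,alpha=1.8),(720,560),interpolation=cv2.INTER_CUBIC))
print(s["time"],s["eef_pos"],s["ft_force"])
np.save("s3.npy",np.r_[s["eef_pos"],s["tool_rot"]])
E
```

```text
3.6 [446.291  91.924 160.255] [ 0.08  -0.664  0.591]
```

View pics/w3.png

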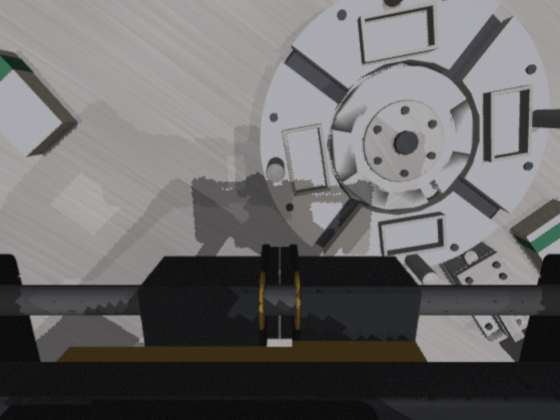

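View pics/t3z.png

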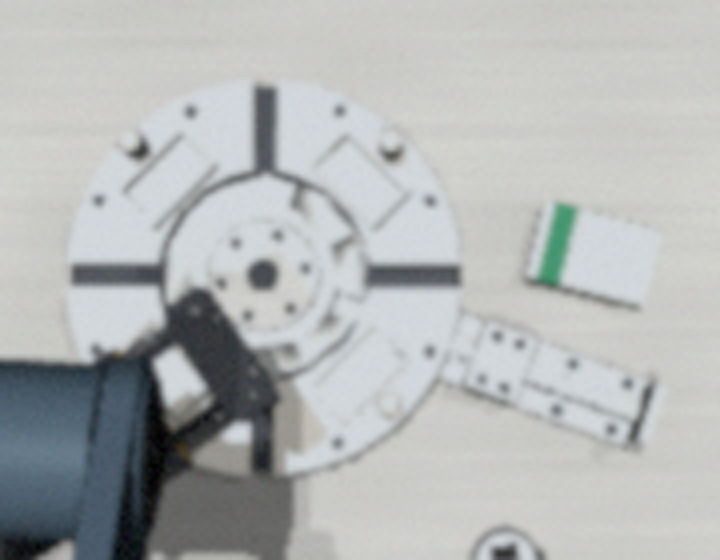

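The call was refused because rows need "rot", so nothing moved. The picture matches the previous one, with the post at (276,168) and the hub at (406,142). Repeating with rot.

Request:
jog_arm(
  hand=0,
  increments=[
    {"offset":[0.03,0,0],"rot":[0,0,0]},
    {"offset":[0.065,0,0],"rot":[0,0,0]},
    {"offset":[0.09,0,0],"rot":[0,0,0]},
    {"offset":[0.096,0,0],"rot":[0,0,0]},
    {"offset":[0.096,0.004,0],"rot":[0,0,0]},
    {"offset":[0.096,0.012,0],"rot":[0,0,0]},
    {"offset":[0.096,0.02,0],"rot":[0,0,0]},
    {"offset":[0.096,0.028,0],"rot":[0,0,0]},
    {"offset":[0.096,0.035,0],"rot":[0,0,0]},
    {"offset":[0.096,0.042,0],"rot":[0,0,0]},
    {"offset":[0.096,0.047,0],"rot":[0,0,0]},
    {"offset":[0.096,0.047,0],"rot":[0,0,0]},
  ],
)

```text
time: 4.7
eef_pos: [485.6, 121.2, 64.2]
tool_rot: [0.748, 1.436, -0.746]
ft_force: [-0.2, -1.1, -0.9]
finger_gap: 0.4
```

```bash
python3 - <<'E'
from h import *
imaging.grab_frame("top"); imaging.grab_frame("top")
s=sensors.read_state(); im=imaging.grab_frame("wrist");cv2.imwrite("pics/w4.png",im)
t=imaging.grab_frame("top");cv2.imwrite("pics/t4.png",t)
a=t[150:290,170:350]
cv2.imwrite("pics/t4z.png",cv2.resize(cv2.convertScaleAbs(a,alpha=1.8),(720,560),interpolation=cv2.INTER_CUBIC))
print(s["time"],s["eef_pos"],s["ft_force"])
np.save("s4.npy",np.r_[s["eef_pos"],s["tool_rot"]])
E
```

```text
4.8 [483.784 120.667  63.762] [-0.537 -0.017  0.815]
```

View pics/w4.png

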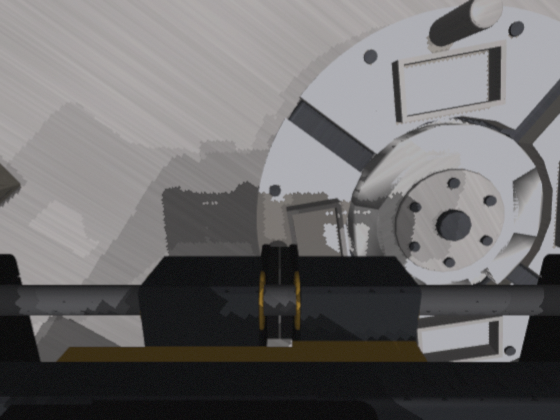

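View pics/t4z.png

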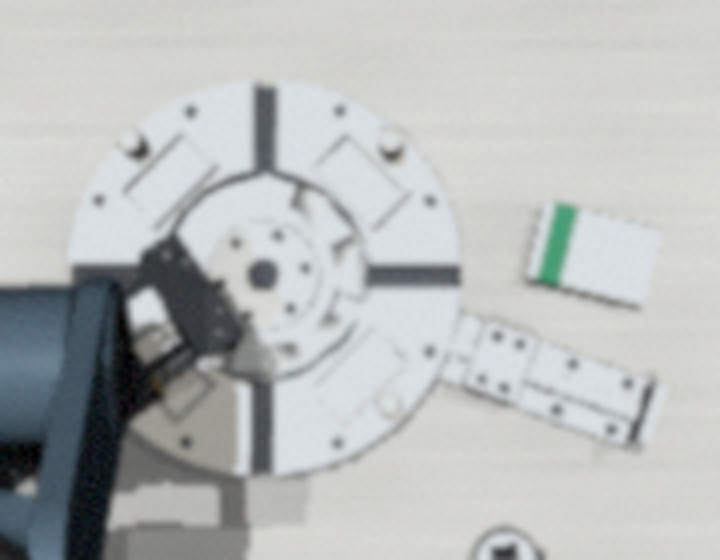

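```bash
python3 - <<'E'
from h import *
S=np.load("s4.npy");c=cam("wrist",dict(eef_pos=S[:3],tool_rot=S[3:]))
for C in [(553.5,23.5)]:
 for w in (0.2,-5,-10,-15,-20):
  pts=[]
  for k in (0,1,2,3):
    a=np.radians(45+90*k+w); pts+= [[C[0]+122*np.cos(a),C[1]+122*np.sin(a),z] for z in (42,90)]
  e=np.radians(w+90+90*np.arange(2))
  pts+=[[C[0]+135*np.cos(x),C[1]+135*np.sin(x),42] for x in e]
  print(w,proj(c,pts)[[0,1,2,3,8,9]].round().tolist())
s=sensors.read_state();print(s["joint_pos"],s["eef_pos"])
E
python3 - <<'E'
import cv2
a=cv2.imread("pics/w4.png")[150:350,180:420]
cv2.imwrite("pics/w4z.png",cv2.resize(cv2.convertScaleAbs(a,alpha=2.5),None,fx=3,fy=3,interpolation=cv2.INTER_CUBIC))
E
```

```text
0.2 [[444.0, 34.0], [492.0, 10.0], [280.0, 250.0], [280.0, 283.0], [295.0, 108.0], [334.0, 354.0]]
-5 [[462.0, 31.0], [517.0, 7.0], [278.0, 236.0], [278.0, 266.0], [307.0, 92.0], [322.0, 346.0]]
-10 [[480.0, 30.0], [540.0, 6.0], [278.0, 222.0], [277.0, 249.0], [320.0, 77.0], [311.0, 337.0]]
-15 [[497.0, 31.0], [562.0, 7.0], [278.0, 208.0], [278.0, 231.0], [334.0, 63.0], [301.0, 328.0]]
-20 [[514.0, 34.0], [584.0, 10.0], [280.0, 193.0], [280.0, 213.0], [350.0, 51.0], [292.0, 317.0]]
[ 0.019  0.551  1.856 -0.     0.736  0.978] [483.282 120.41   63.636]
```

View pics/w4z.png

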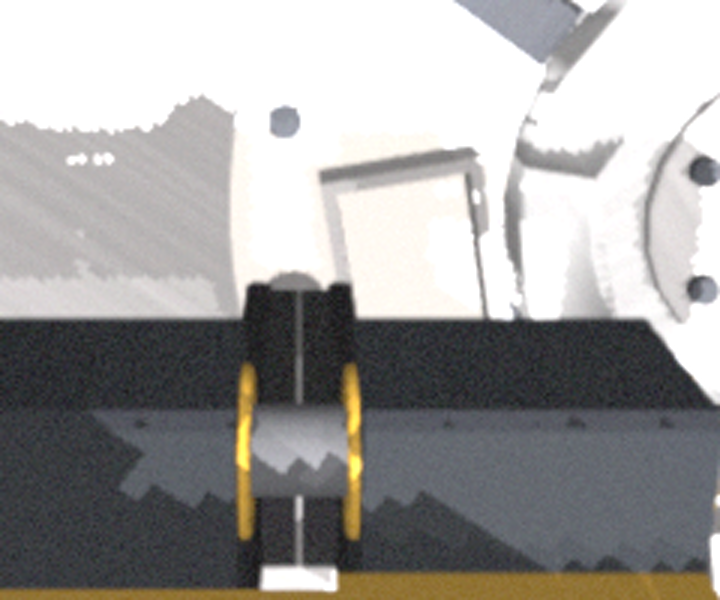

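```bash
python3 - <<'E'
from h import *
s=sensors.read_state();print(s["time"],s["eef_pos"])
t=imaging.grab_frame("side");cv2.imwrite("pics/s4.png",t)
a=t[170:320,190:390]
cv2.imwrite("pics/s4z.png",cv2.resize(cv2.convertScaleAbs(a,alpha=1.8),(800,600),interpolation=cv2.INTER_CUBIC))
c=cam("side")
C=(553.5,23.5);a=np.radians(135.2)
print((proj(c,[s["eef_pos"],[C[0]+122*np.cos(a),C[1]+122*np.sin(a),90],[C[0]+122*np.cos(a),C[1]+122*np.sin(a),42],[*C,53]])-[190,170])*4)
E
```

```text
4.9 [483.282 120.41   63.636]
[[405.884 398.401]
 [443.397 353.006]
 [440.263 427.003]
 [349.693 298.826]]
```

View pics/s4z.png

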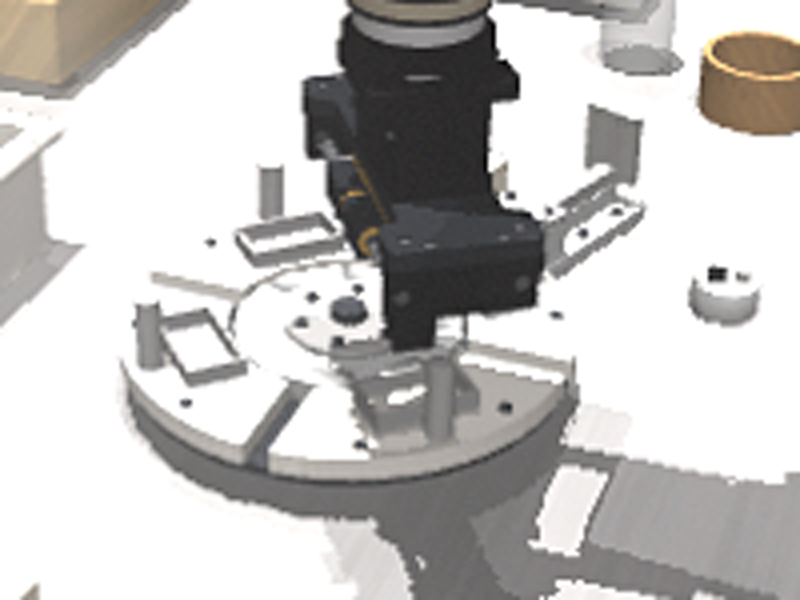

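```bash
python3 - <<'E'
from h import *
print(ctrl, [a for a in dir(ctrl) if a[0]!="_"], ctrl.grasp_offset)
c=cam("side"); s=sensors.read_state(); p=s["eef_pos"]; cw=cam("wrist",s); M=Rn.from_rotvec(s["tool_rot"]).as_matrix()
for z in (0,10,20,30,40): 
  q=p+[0,0,z]; print(z,((proj(c,[q])-[190,170])*4).round(), proj(cw,[q,q+M[:,1]*9.5,q-M[:,1]*9.5]).round().tolist())
E
```

```text
<Robot object at 0x7f50d57d3a10> ['PlanningError', 'grasp_offset'] 18.700000000000003
0 [[406. 398.]] [[281.0, 235.0], [281.0, 221.0], [281.0, 248.0]]
10 [[406. 383.]] [[281.0, 240.0], [281.0, 226.0], [281.0, 255.0]]
20 [[407. 367.]] [[281.0, 247.0], [281.0, 232.0], [281.0, 262.0]]
30 [[407. 351.]] [[281.0, 254.0], [281.0, 238.0], [281.0, 269.0]]
40 [[408. 335.]] [[282.0, 261.0], [282.0, 245.0], [282.0, 278.0]]
```

The side view explains why nothing turned. The fingertips end at about (410,345) in the zoom, level with the post tops and about 34 mm above the reported TCP, so they passed over the post at (438,355). The wrist image shows the same shortfall, and the disc is untouched. I'll back up and go lower.

Request:
jog_arm(
  hand=0,
  increments=[
    {"offset":[-0.015,0,0],"rot":[0,0,0]},
    {"offset":[-0.02,-0.015,0],"rot":[0,0,0]},
    {"offset":[-0.02,-0.035,0],"rot":[0,0,0]},
    {"offset":[-0.02,-0.05,0],"rot":[0,0,0]},
    {"offset":[-0.01,-0.052,0],"rot":[0,0,0]},
    {"offset":[0.01,-0.052,0],"rot":[0,0,0]},
    {"offset":[0.023,-0.052,0],"rot":[0,0,0]},
    {"offset":[0.023,-0.052,0],"rot":[0,0,0]},
  ],
)

```text
time: 5.62
eef_pos: [439.3, 90.3, 39.1]
tool_rot: [0.747, 1.443, -0.75]
ft_force: [-1.1, 0.1, -0.2]
finger_gap: 0.8
```

```bash
python3 - <<'E'
from h import *
t=imaging.grab_frame("side");s=sensors.read_state();print(s["time"],s["eef_pos"],s["ft_force"]);cv2.imwrite("pics/s5.png",t)
a=t[170:320,190:390]
cv2.imwrite("pics/s5z.png",cv2.resize(cv2.convertScaleAbs(a,alpha=1.8),(800,600),interpolation=cv2.INTER_CUBIC))
c=cam("side");p=s["eef_pos"]
for z in (0,30,40): print(((proj(c,[p+[0,0,z]])-[190,170])*4).round())
E
```

```text
5.6667 [439.998  90.394  39.935] [0.239 0.651 0.154]
[[498. 422.]]
[[501. 376.]]
[[502. 361.]]
```

View pics/s5z.png

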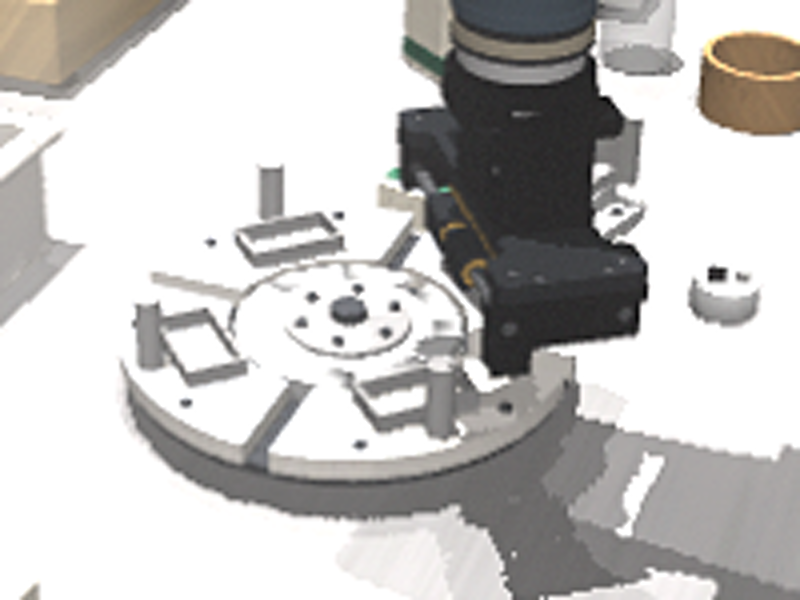

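Request:
jog_arm(
  hand=0,
  increments=[
    {"offset":[0,0.008,0],"rot":[0,0,0]},
    {"offset":[0,0.016,0],"rot":[0,0,0]},
    {"offset":[0,0.022,0],"rot":[0,0,0]},
    {"offset":[0,0.028,0],"rot":[0,0,0]},
    {"offset":[0,0.034,0],"rot":[0,0,0]},
    {"offset":[0,0.04,0],"rot":[0,0,0]},
    {"offset":[0,0.045,0],"rot":[0,0,0]},
    {"offset":[0,0.049,0],"rot":[0,0,0]},
    {"offset":[0,0.049,0],"rot":[0,0,0]},
    {"offset":[0,0.049,0],"rot":[0,0,0]},
  ],
)

```text
time: 6.5
eef_pos: [482.1, 119.3, 41.0]
tool_rot: [0.747, 1.438, -0.746]
ft_force: [-2.0, -0.2, 0.4]
finger_gap: 0.6
```

```bash
python3 - <<'E'
from h import *
t=imaging.grab_frame("side");s=sensors.read_state();print(s["time"],s["eef_pos"],s["ft_force"]);cv2.imwrite("pics/s6.png",t)
a=t[170:320,190:390]
cv2.imwrite("pics/s6z.png",cv2.resize(cv2.convertScaleAbs(a,alpha=1.8),(800,600),interpolation=cv2.INTER_CUBIC))
t=imaging.grab_frame("top");cv2.imwrite("pics/t6.png",t);a=t[150:290,170:350]
cv2.imwrite("pics/t6z.png",cv2.resize(cv2.convertScaleAbs(a,alpha=1.8),(720,560),interpolation=cv2.INTER_CUBIC))
E
```

```text
6.55 [482.149 119.075  40.965] [-1.719  0.711 -0.255]
```

View pics/s6z.png

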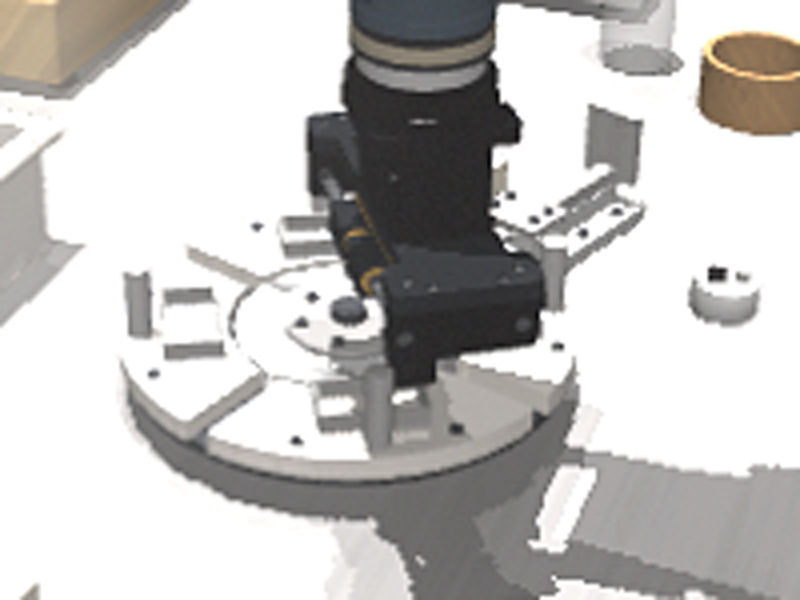

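View pics/t6z.png

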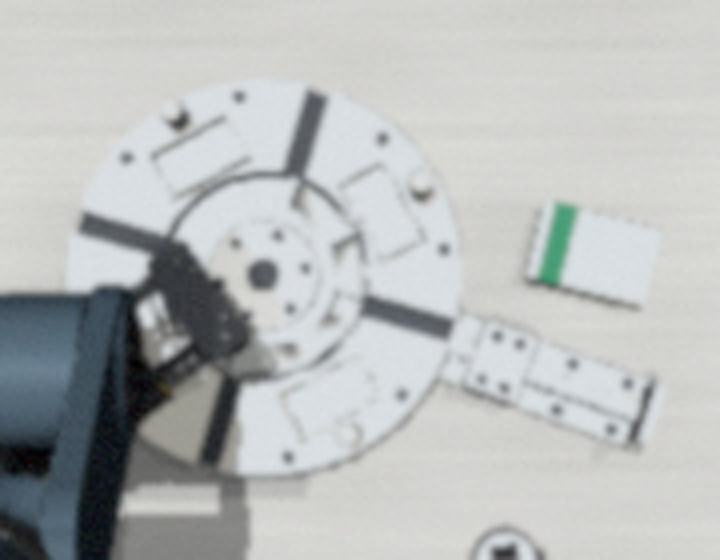

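The push worked: the disc turned about 16° clockwise, with the right slot now running from (367,302) to (451,327). I'll measure the remainder.

```bash
cat > ang.py <<'E'
from h import *
def angle(outer, inner=None,C0=(553.2,22)):
    """outer: dict worldangle0(deg)->pixel (full-res top)"""
    c=cam("top"); ks=list(outer); 
    def r(v):
        e=np.radians(np.array(ks)+v[0]); X=np.c_[v[1]+135*np.cos(e),v[2]+135*np.sin(e),42+0*e]
        return np.r_[(proj(c,X)-np.array([outer[k] for k in ks])).ravel(),(v[1:]-np.array(C0))*.3]
    f=least_squares(r,[0,*C0]); return f.x
E
python3 - <<'E'
from ang import *
z=lambda p:np.array(p)/4+[170,150]
print(angle({0:z((264,85)),-90:z((460,275)),180:z((262,473)),90:z((71,275))}))
print(angle({0:z((317,93)),-90:z((452,327)),90:z((81,221))}))
# automated: dark slot pixels in ring between r=80..130 fit
def auto(fn,C=(553.2,21.5)):
    im=cv2.imread(fn); c=cam("top"); g=cv2.cvtColor(im,cv2.COLOR_BGR2GRAY)
    rr=np.arange(84,132,2.); a=np.radians(np.arange(0,360,.25))
    X=np.array([[C[0]+r*np.cos(t),C[1]+r*np.sin(t),42] for r in rr for t in a]); p=proj(c,X).astype(np.float32)
    v=cv2.remap(g,p[:,0].reshape(len(rr),-1),p[:,1].reshape(len(rr),-1),cv2.INTER_LINEAR).mean(0)
    return v
for fn in ("pics/t1.png","pics/t6.png"):
    v=auto(fn); 
    d=np.median(v)-v
    for k in (0,90,180,270):
        best=None
        for st in np.arange(-30,10,.25):
            i=int(round((k+st)/.25))%1440; w=[d[(i+j)%1440] for j in range(-16,17)]; sc=np.mean(w)
            if best is None or sc>best[0]: best=(sc,st)
        # centroid refine
        i=int(round((k+best[1])/.25)); jj=np.arange(-28,29); w=np.clip([d[(i+j)%1440] for j in jj],5,None)-5
        print(fn,k,best,"cent",best[1]+.25*(w*jj).sum()/w.sum())
E
```

```text
[  0.285 553.606  21.921]
[-15.588 553.343  21.698]
pics/t1.png 0 (np.float64(58.527777777777786), np.float64(1.25)) cent 1.2209493684413002
pics/t1.png 90 (np.float64(56.757575757575765), np.float64(-1.25)) cent -1.2268198454656365
pics/t1.png 180 (np.float64(56.78030303030304), np.float64(-1.0)) cent -1.0914084349479807
pics/t1.png 270 (np.float64(57.43560606060607), np.float64(1.25)) cent 1.3718484179221972
pics/t6.png 0 (np.float64(55.33522727272727), np.float64(-14.5)) cent -14.500587063874852
pics/t6.png 90 (np.float64(79.65467171717172), np.float64(9.5)) cent 9.917649178237854
pics/t6.png 180 (np.float64(82.77588383838385), np.float64(-17.25)) cent -17.415279895313166
pics/t6.png 270 (np.float64(53.88699494949495), np.float64(-15.25)) cent -15.114106689145869
```

Request:
jog_arm(
  hand=0,
  increments=[
    {"offset":[0,0.003,0],"rot":[0,0,0]},
    {"offset":[0,0.006,0],"rot":[0,0,0]},
    {"offset":[0,0.0083,0],"rot":[0,0,0]},
    {"offset":[0,0.0083,0],"rot":[0,0,0]},
    {"offset":[0,0.0083,0],"rot":[0,0,0]},
  ],
)

```text
time: 7.02
eef_pos: [489.6, 123.6, 40.9]
tool_rot: [0.749, 1.436, -0.747]
ft_force: [-0.4, 0.1, 0.1]
finger_gap: 0.7
```

```bash
cat >> ang.py <<'E'
def prof(im,C):
    c=cam("top"); g=cv2.cvtColor(im,cv2.COLOR_BGR2GRAY)
    rr=np.arange(84,132,2.); a=np.radians(np.arange(0,360,.25))
    X=np.array([[C[0]+r*np.cos(t),C[1]+r*np.sin(t),42] for r in rr for t in a]); p=proj(c,X).astype(np.float32)
    return cv2.remap(g,p[:,0].reshape(len(rr),-1),p[:,1].reshape(len(rr),-1),cv2.INTER_LINEAR).mean(0)
def slots(im,C=(553.6,24),lo=-30,hi=10,ks=(0,90,180,270)):
    v=prof(im,C); d=np.median(v)-v; out={}
    for k in ks:
        best=max((np.mean([d[(int(round((k+st)/.25))+j)%1440] for j in range(-16,17)]),st) for st in np.arange(lo,hi,.25))
        i=int(round((k+best[1])/.25)); jj=np.arange(-28,29); w=np.clip([d[(i+j)%1440] for j in jj],10,None)-10
        out[k]=(round(best[0],1),round(best[1]+.25*(w*jj).sum()/w.sum(),2))
    return out
E
python3 - <<'E'
from ang import *
s=sensors.read_state();print(s["time"],s["eef_pos"],s["ft_force"])
t=imaging.grab_frame("top");cv2.imwrite("pics/t7.png",t);a=t[150:290,170:350]
cv2.imwrite("pics/t7z.png",cv2.resize(cv2.convertScaleAbs(a,alpha=1.8),(720,560),interpolation=cv2.INTER_CUBIC))
for C in [(553.2,21.5),(552,20),(553,23)]:
  for f in ("t1","t6","t7"): print(C,f,slots(cv2.imread(f"pics/{f}.png"),C))
E
```

```text
7.0167 [489.616 123.599  40.914] [-0.368  0.1    0.119]
(553.2, 21.5) t1 {0: (np.float64(58.5), np.float64(1.22)), 90: (np.float64(56.8), np.float64(-1.22)), 180: (np.float64(56.8), np.float64(-1.09)), 270: (np.float64(57.4), np.float64(1.38))}
(553.2, 21.5) t6 {0: (np.float64(55.3), np.float64(-14.51)), 90: (np.float64(79.7), np.float64(9.95)), 180: (np.float64(82.8), np.float64(-17.43)), 270: (np.float64(53.9), np.float64(-15.11))}
(553.2, 21.5) t7 {0: (np.float64(54.5), np.float64(-18.56)), 90: (np.float64(74.5), np.float64(4.0)), 180: (np.float64(81.9), np.float64(-21.51)), 270: (np.float64(53.2), np.float64(-19.32))}
(552, 20) t1 {0: (np.float64(58.2), np.float64(2.02)), 90: (np.float64(56.4), np.float64(-1.86)), 180: (np.float64(55.9), np.float64(-1.91)), 270: (np.float64(56.2), np.float64(2.04))}
(552, 20) t6 {0: (np.float64(55.0), np.float64(-13.55)), 90: (np.float64(78.2), np.float64(9.0)), 180: (np.float64(82.0), np.float64(-18.41)), 270: (np.float64(52.1), np.float64(-14.69))}
(552, 20) t7 {0: (np.float64(54.1), np.float64(-17.58)), 90: (np.float64(72.7), np.float64(3.19)), 180: (np.float64(81.3), np.float64(-22.51)), 270: (np.float64(51.5), np.float64(-18.97))}
(553, 23) t1 {0: (np.float64(58.7), np.float64(0.4)), 90: (np.float64(56.4), np.float64(-1.33)), 180: (np.float64(56.9), np.float64(-0.28)), 270: (np.float64(57.8), np.float64(1.49))}
(553, 23) t6 {0: (np.float64(55.7), np.float64(-15.25)), 90: (np.float64(80.6), np.float64(10.16)), 180: (np.float64(82.9), np.float64(-16.65)), 270: (np.float64(54.6), np.float64(-14.79))}
(553, 23) t7 {0: (np.float64(55.1), np.float64(-19.29)), 90: (np.float64(76.1), np.float64(4.19)), 180: (np.float64(82.1), np.float64(-20.75)), 270: (np.float64(54.1), np.float64(-18.94))}
```

View pics/t7z.png

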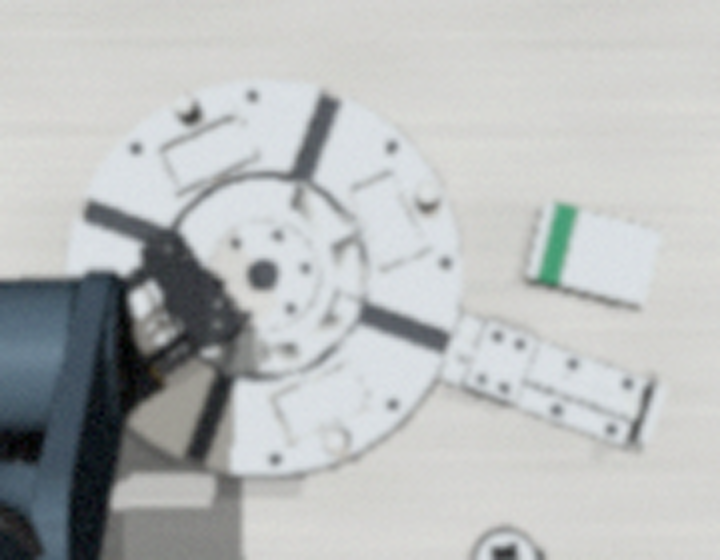

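```bash
python3 - <<'E'
from mv import *
print(off([488.7,123.2,40.7],35,[462.9,-226.1,220],70))
E
```

```text
(array([-0.179, -0.222,  0.271]), -35)
```

Request:
jog_arm(
  hand=0,
  increments=[
    {"offset":[0,-0.015,0],"rot":[0,0,0]},
    {"offset":[-0.015,-0.03,0],"rot":[0,0,0]},
    {"offset":[-0.05,-0.03,0],"rot":[0,0,0]},
    {"offset":[-0.09,-0.035,0.005],"rot":[-1,0,0]},
    {"offset":[-0.12,-0.052,0.03],"rot":[-4,0,0]},
    {"offset":[-0.14,-0.072,0.06],"rot":[-8,0,0]},
    {"offset":[-0.16,-0.093,0.09],"rot":[-12,0,0]},
    {"offset":[-0.179,-0.115,0.12],"rot":[-16,0,0]},
    {"offset":[-0.179,-0.137,0.152],"rot":[-20,0,0]},
    {"offset":[-0.179,-0.159,0.184],"rot":[-24,0,0]},
    {"offset":[-0.179,-0.181,0.216],"rot":[-28,0,0]},
    {"offset":[-0.179,-0.203,0.246],"rot":[-32,0,0]},
  ],
)

```text
time: 8.07
eef_pos: [463.9, -197.0, 220.4]
tool_rot: [0.311, 1.545, -0.312]
ft_force: [1.9, -0.2, -0.1]
finger_gap: 0.5
```

Request:
jog_arm(
  hand=0,
  increments=[
    {"offset":[0,-0.005,0.031],"rot":[-3,0,0]},
    {"offset":[0,-0.005,0.031],"rot":[-3,0,0]},
    {"offset":[0,-0.005,0.031],"rot":[-3,0,0]},
    {"offset":[0,-0.005,0.031],"rot":[-3,0,0]},
  ],
)

```text
time: 8.4
eef_pos: [489.6, -210.6, 219.4]
tool_rot: [0.274, 1.554, -0.273]
ft_force: [-0.6, -0.1, -1.1]
finger_gap: 0.5
```

```bash
python3 - <<'E'
from ang import *
t=imaging.grab_frame("top");cv2.imwrite("pics/t8.png",t);a=t[150:290,170:350]
cv2.imwrite("pics/t8z.png",cv2.resize(cv2.convertScaleAbs(a,alpha=1.8),(720,560),interpolation=cv2.INTER_CUBIC))
imaging.grab_frame("wrist")
s=sensors.read_state();w=imaging.grab_frame("wrist");cv2.imwrite("pics/w8.png",w)
print(s["time"],s["eef_pos"],s["tool_rot"],s["ft_force"])
np.save("s8.npy",np.r_[s["eef_pos"],s["tool_rot"]])
print(slots(t,(553.2,21.5)))
E
```

```text
8.5 [ 489.341 -209.84   219.574] [ 0.273  1.555 -0.272] [ 0.476  1.447 -0.011]
{0: (np.float64(56.9), np.float64(-18.55)), 90: (np.float64(58.0), np.float64(-20.82)), 180: (np.float64(55.8), np.float64(-21.59)), 270: (np.float64(56.0), np.float64(-19.33))}
```

View pics/w8.png

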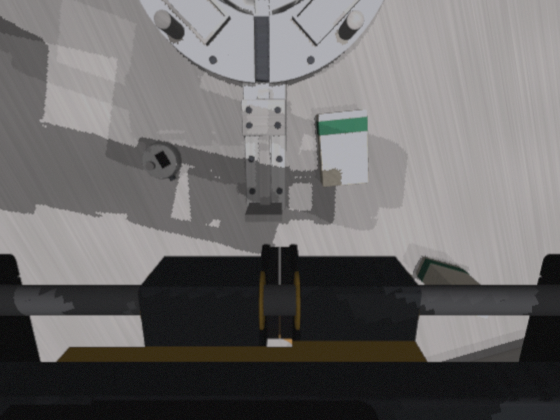

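View pics/t8z.png

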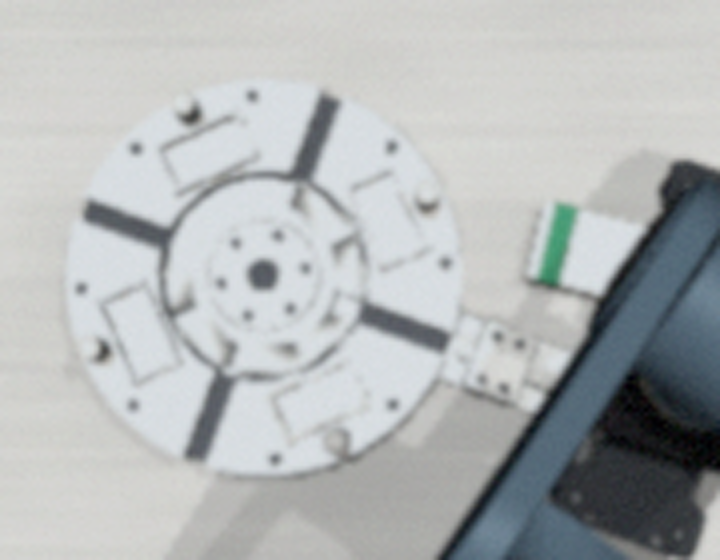

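```bash
python3 - <<'E'
import cv2
a=cv2.imread("pics/w8.png")[0:235,170:390]
cv2.imwrite("pics/w8z.png",cv2.resize(a,None,fx=2.5,fy=2.5,interpolation=cv2.INTER_CUBIC))
E
```

```text
(no output)
```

View pics/w8z.png

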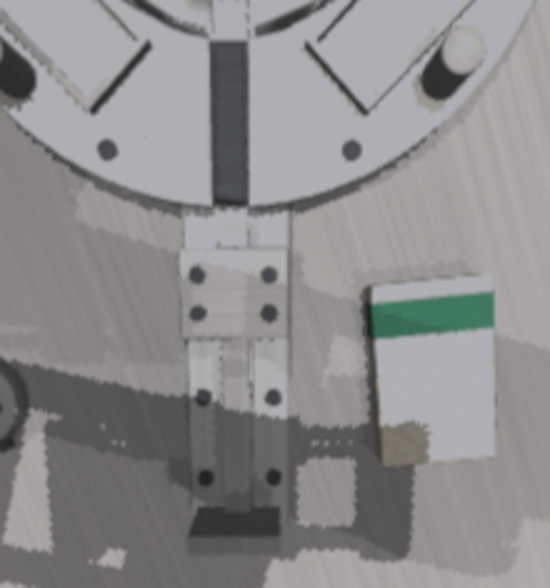

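```bash
python3 - <<'E'
from mv import *
S=np.load("s8.npy");s=dict(eef_pos=S[:3],tool_rot=S[3:]);c=cam("wrist",s)
M=Rn.from_rotvec(S[3:]).as_matrix();print("yaw y",np.degrees(np.arctan2(M[1,1],M[0,1])))
q=lambda l:np.array(l)/2.5+[170,0]
W=onplane(c,q([(189,537),(281,537),(188,552),(280,552)]),80);print(W)
G=onplane(c,q([(182,340),(289,340)]),46);print("guide",G)
rim=onplane(c,q([(230,206)]),42);print("rim slot",rim)
yd=np.array([np.sin(np.radians(20)),np.cos(np.radians(20))])
for C in [(553.5,22.5)]:
  for X in np.vstack([W,G,rim]): d=X[:2]-C; print("car y",d@yd,"car x",d@[yd[1],-yd[0]])
e=sensors.read_state()["eef_pos"];print(e,"tcp car",(e[:2]-[553.5,22.5])@yd,(e[:2]-[553.5,22.5])@[yd[1],-yd[0]])
E
```

```text
yaw y 70.10592117240135
[[ 443.874 -223.67    80.   ]
 [ 480.977 -237.093   80.   ]
 [ 440.985 -229.819   80.   ]
 [ 478.285 -243.312   80.   ]]
guide [[ 467.363 -146.63    46.   ]
 [ 511.734 -162.693   46.   ]]
rim slot [[ 506.798 -101.693   42.   ]]
car y -268.81873997793963 car x -18.819844755314378
car y -268.74182210624144 car x 20.63624319140036
car y -275.5846330819256 car x -19.43149761164207
car y -275.5065602435692 car x 20.234045447063657
car y -188.39040203968233 car x -23.096148038769222
car y -188.30935019843972 car x 24.092835588626816
car y -132.67655030290928 car x -1.4091862899443683
[ 489.447 -209.797  219.714] tcp car -240.19540516336866 19.25994977985123
```

```bash
python3 - <<'E'
from mv import *
yd=np.array([np.sin(np.radians(20)),np.cos(np.radians(20))]);xd=np.array([yd[1],-yd[0]])
t=np.array([553.5,22.5])+yd*-305+xd*0.5
print(t,off([489.4,-210,219.6],70,[*t,32],70))
c=cam("top");print("c",onplane(c,[[390,192],[399,182]],85))
E
```

```text
[ 449.654 -264.277] (array([ 0.188, -0.065, -0.019]), 0)
c [[ 623.892 -388.505   85.   ]
 [ 650.904 -413.397   85.   ]]
```

Carton_c, at about (635,-400), is well clear. The wrist view shows the slot within about 1–2 mm of the bar's line. I'll back off and descend behind the tab, then check with the side camera.

Request:
jog_arm(
  hand=0,
  increments=[
    {"offset":[0.0,-0.025,-0.007],"rot":[0,0,0]},
    {"offset":[0.0,-0.055,-0.016],"rot":[0,0,0]},
    {"offset":[0.02,-0.065,-0.019],"rot":[0,0,0]},
    {"offset":[0.055,-0.065,-0.019],"rot":[0,0,0]},
    {"offset":[0.09,-0.065,-0.019],"rot":[0,0,0]},
    {"offset":[0.125,-0.065,-0.019],"rot":[0,0,0]},
    {"offset":[0.155,-0.065,-0.019],"rot":[0,0,0]},
    {"offset":[0.178,-0.065,-0.019],"rot":[0,0,0]},
    {"offset":[0.188,-0.065,-0.019],"rot":[0,0,0]},
    {"offset":[0.188,-0.065,-0.019],"rot":[0,0,0]},
    {"offset":[0.188,-0.065,-0.019],"rot":[0,0,0]},
  ],
)

```text
time: 9.47
eef_pos: [450.3, -265.5, 32.2]
tool_rot: [0.273, 1.553, -0.273]
ft_force: [-0.1, -0.8, 0.6]
finger_gap: 0.3
```

```bash
python3 - <<'E'
from h import *
s=sensors.read_state();t=imaging.grab_frame("side");print(s["time"],s["eef_pos"],s["ft_force"]);cv2.imwrite("pics/s9.png",t)
a=t[150:300,250:450]
cv2.imwrite("pics/s9z.png",cv2.resize(cv2.convertScaleAbs(a,alpha=1.8),(800,600),interpolation=cv2.INTER_CUBIC))
w=imaging.grab_frame("wrist");cv2.imwrite("pics/w9.png",w)
E
```

```text
9.4667 [ 450.312 -265.502   32.185] [-0.11  -0.809  0.605]
```

View pics/s9z.png

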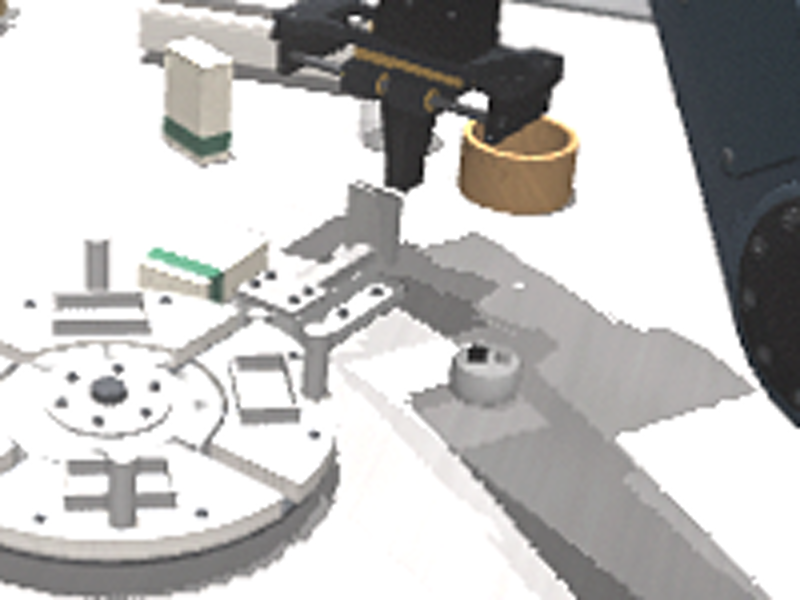

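View pics/w9.png

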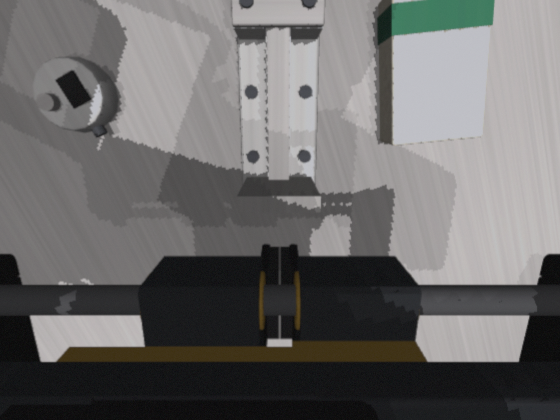

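```bash
python3 - <<'E'
from h import *
c=cam("side");s=sensors.read_state();p=s["eef_pos"];print(s["time"],p)
for z in (0,20,30,40,50): print(z,((proj(c,[p+[0,0,z]])-[250,150])*4).round())
yd=np.array([.342,.94]);t=np.array([553.5,22.5])+yd*-276
print("tab top outer",((proj(c,[[*(t+[.94*k,-.342*k]),z] for k in(-20,20) for z in (29,80)])-[250,150])*4).round())
E
```

```text
9.5667 [ 451.156 -266.473   33.321]
0 [[396. 229.]]
20 [[398. 203.]]
30 [[399. 190.]]
40 [[401. 178.]]
50 [[402. 165.]]
tab top outer [[398. 260.]
 [404. 193.]
 [350. 241.]
 [356. 176.]]
```

Request:
jog_arm(
  hand=0,
  increments=[
    {"offset":[0,0.006,0],"rot":[0,0,0]},
    {"offset":[0,0.012,0],"rot":[0,0,0]},
    {"offset":[0,0.018,0],"rot":[0,0,0]},
    {"offset":[0,0.023,0],"rot":[0,0,0]},
    {"offset":[0,0.028,0],"rot":[0,0,0]},
    {"offset":[0,0.033,0],"rot":[0,0,0]},
    {"offset":[0,0.038,0],"rot":[0,0,0]},
    {"offset":[0,0.04,0],"rot":[0,0,0]},
    {"offset":[0,0.04,0],"rot":[0,0,0]},
  ],
)

```text
time: 10.32
eef_pos: [464.1, -227.6, 31.8]
tool_rot: [0.273, 1.553, -0.273]
ft_force: [-0.2, -1.3, 1.0]
finger_gap: 1.0
```

```bash
python3 - <<'E'
from ang import *
s=sensors.read_state();t=imaging.grab_frame("side");print(s["time"],s["eef_pos"],s["ft_force"]);cv2.imwrite("pics/s10.png",t)
a=t[150:300,250:450]
cv2.imwrite("pics/s10z.png",cv2.resize(cv2.convertScaleAbs(a,alpha=1.8),(800,600),interpolation=cv2.INTER_CUBIC))
w=imaging.grab_frame("wrist");cv2.imwrite("pics/w10.png",w)
t=imaging.grab_frame("top");cv2.imwrite("pics/t10.png",t);print(slots(t,(553.2,21.5)))
E
```

```text
10.3167 [ 464.117 -227.622   31.776] [-0.201 -1.291  0.984]
{0: (np.float64(56.5), np.float64(-18.56)), 90: (np.float64(57.8), np.float64(-20.81)), 180: (np.float64(78.2), np.float64(9.89)), 270: (np.float64(46.7), np.float64(-19.35))}
```

View pics/s10z.png

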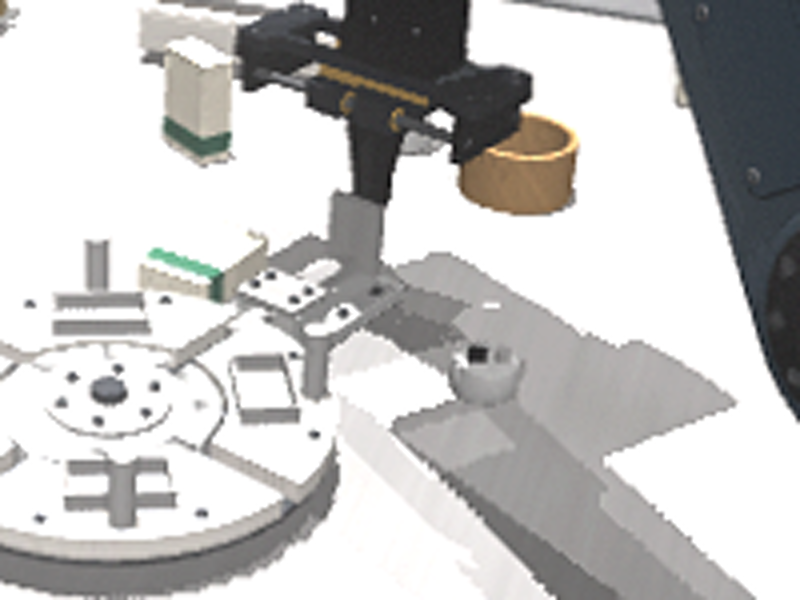

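View pics/w10.png

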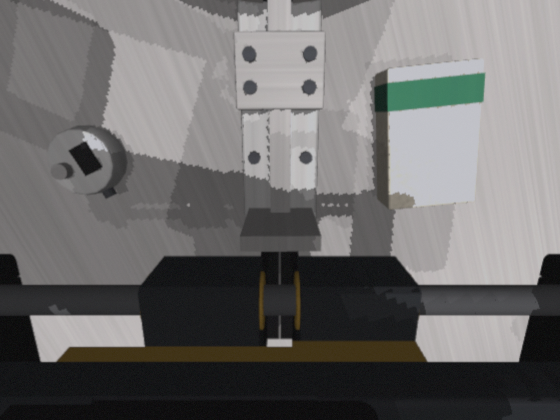

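The tab has moved in about 17 mm at low force, so the nose is entering the slot. Continuing.

Request:
jog_arm(
  hand=0,
  increments=[
    {"offset":[0,0.004,0],"rot":[0,0,0]},
    {"offset":[0,0.009,0],"rot":[0,0,0]},
    {"offset":[0,0.014,0],"rot":[0,0,0]},
    {"offset":[0,0.019,0],"rot":[0,0,0]},
    {"offset":[0,0.024,0],"rot":[0,0,0]},
    {"offset":[0,0.029,0],"rot":[0,0,0]},
    {"offset":[0,0.034,0],"rot":[0,0,0]},
    {"offset":[0,0.039,0],"rot":[0,0,0]},
    {"offset":[0,0.044,0],"rot":[0,0,0]},
    {"offset":[0,0.048,0],"rot":[0,0,0]},
    {"offset":[0,0.05,0],"rot":[0,0,0]},
    {"offset":[0,0.05,0],"rot":[0,0,0]},
  ],
)

```text
time: 11.47
eef_pos: [481.2, -180.4, 31.9]
tool_rot: [0.274, 1.553, -0.273]
ft_force: [1.1, -0.5, -0.3]
finger_gap: 0.3
```

```bash
python3 - <<'E'
from ang import *
s=sensors.read_state();t=imaging.grab_frame("side");print(s["time"],s["eef_pos"],s["ft_force"]);cv2.imwrite("pics/s11.png",t)
a=t[150:300,250:450]
cv2.imwrite("pics/s11z.png",cv2.resize(cv2.convertScaleAbs(a,alpha=1.8),(800,600),interpolation=cv2.INTER_CUBIC))
w=imaging.grab_frame("wrist");cv2.imwrite("pics/w11.png",w)
E
```

```text
11.4667 [ 481.226 -180.425   31.906] [ 1.126 -0.485 -0.332]
```

View pics/s11z.png

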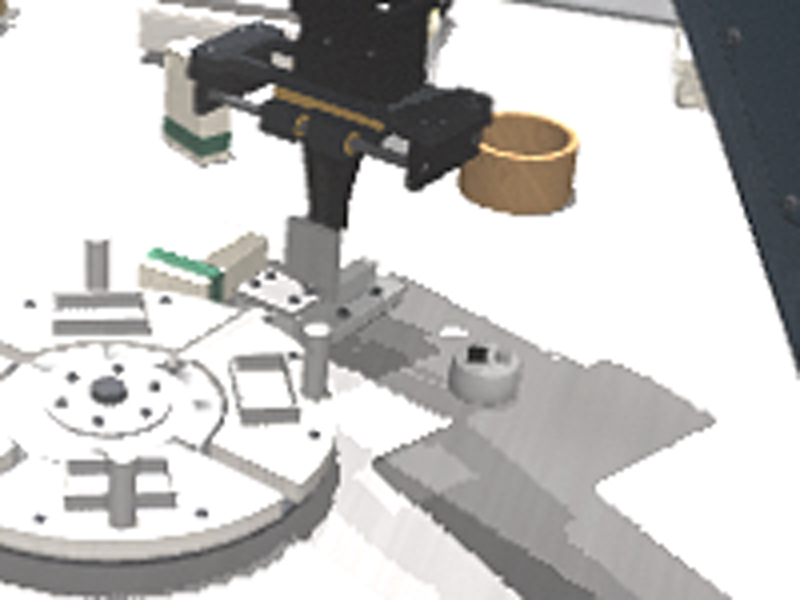

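View pics/w11.png

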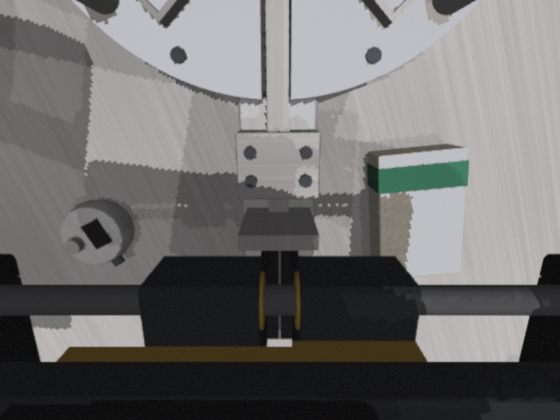

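The bar is inside the slot, at columns 266–290. The tab is about 10 mm from the guide. I'll finish in small steps while watching the force.

Request:
jog_arm(
  hand=0,
  increments=[
    {"offset":[0,0.003,0],"rot":[0,0,0]},
    {"offset":[0,0.006,0],"rot":[0,0,0]},
    {"offset":[0,0.007,0],"rot":[0,0,0]},
    {"offset":[0,0.008,0],"rot":[0,0,0]},
    {"offset":[0,0.008,0],"rot":[0,0,0]},
  ],
)

```text
time: 11.98
eef_pos: [484.5, -174.2, 32.1]
tool_rot: [0.272, 1.551, -0.274]
ft_force: [0.4, -2.7, 0.8]
finger_gap: 0.3
```

Request:
jog_arm(
  hand=0,
  increments=[
    {"offset":[0,0.001,0],"rot":[0,0,0]},
    {"offset":[0,0.002,0],"rot":[0,0,0]},
    {"offset":[0,0.002,0],"rot":[0,0,0]},
  ],
)

```text
time: 12.23
eef_pos: [484.9, -172.2, 32.0]
tool_rot: [0.273, 1.552, -0.274]
ft_force: [1.8, -3.4, 1.5]
finger_gap: 0.6
```

Request:
jog_arm(
  hand=0,
  increments=[
    {"offset":[0,0.001,0],"rot":[0,0,0]},
    {"offset":[0,0.002,0],"rot":[0,0,0]},
    {"offset":[0,0.002,0],"rot":[0,0,0]},
  ],
)

```text
time: 12.48
eef_pos: [485.0, -171.6, 32.0]
tool_rot: [0.27, 1.553, -0.274]
ft_force: [-1.0, -7.9, 1.5]
finger_gap: 0.5
```

```bash
python3 - <<'E'
from ang import *
s=sensors.read_state();t=imaging.grab_frame("side");print(s["time"],s["eef_pos"],s["ft_force"])
w=imaging.grab_frame("wrist");cv2.imwrite("pics/w12.png",w)
a=w[60:270,190:370]; cv2.imwrite("pics/w12z.png",cv2.resize(a,None,fx=2.8,fy=2.8,interpolation=cv2.INTER_CUBIC))
E
```

```text
12.4833 [ 485.046 -171.561   31.964] [-0.992 -7.929  1.535]
```

View pics/w12z.png

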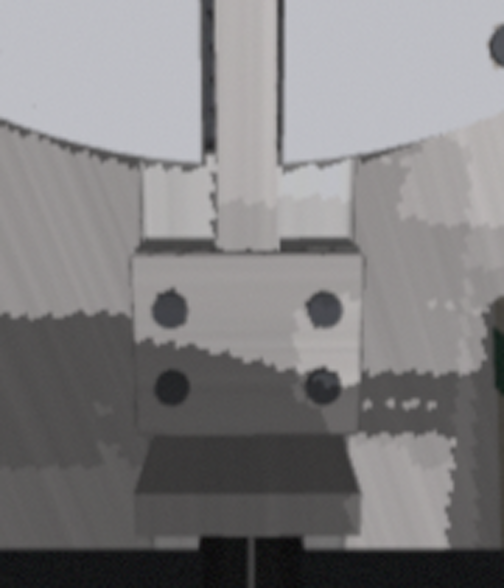

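Request:
jog_arm(
  hand=0,
  increments=[
    {"offset":[0,0.002,0],"rot":[0,0,0]},
    {"offset":[0,0.003,0],"rot":[0,0,0]},
    {"offset":[0,0.003,0],"rot":[0,0,0]},
  ],
)

```text
time: 12.83
eef_pos: [485.2, -171.5, 32.0]
tool_rot: [0.264, 1.554, -0.275]
ft_force: [-6.1, -16.6, 1.5]
finger_gap: 0.2
```

Request:
jog_arm(
  hand=0,
  increments=[
    {"offset":[0,0.002,0],"rot":[0,0,0]},
    {"offset":[0,0.003,0],"rot":[0,0,0]},
    {"offset":[0,0.003,0],"rot":[0,0,0]},
  ],
)

```text
time: 13.08
eef_pos: [485.3, -171.4, 32.1]
tool_rot: [0.259, 1.555, -0.277]
ft_force: [-11.7, -26.6, 1.2]
finger_gap: 0.3
```

The tool has stalled with force up to 29 N, so the bar is on its stop. I'll retreat, lift clear, and check with the cameras.

Request:
jog_arm(
  hand=0,
  increments=[
    {"offset":[0,-0.006,0],"rot":[0,0,0]},
    {"offset":[0,-0.015,0],"rot":[0,0,0]},
    {"offset":[0,-0.035,0],"rot":[0,0,0]},
    {"offset":[0,-0.055,0],"rot":[0,0,0]},
    {"offset":[-0.02,-0.065,0],"rot":[0,0,0]},
    {"offset":[-0.055,-0.065,0],"rot":[0,0,0]},
    {"offset":[-0.09,-0.065,0],"rot":[0,0,0]},
    {"offset":[-0.125,-0.065,0],"rot":[0,0,0]},
    {"offset":[-0.16,-0.065,0],"rot":[0,0,0]},
    {"offset":[-0.17,-0.065,0],"rot":[0,0,0]},
    {"offset":[-0.17,-0.065,0],"rot":[0,0,0]},
    {"offset":[-0.17,-0.065,0],"rot":[0,0,0]},
  ],
)

```text
time: 14.08
eef_pos: [463.8, -224.1, 201.1]
tool_rot: [0.274, 1.555, -0.272]
ft_force: [-0.3, -0.4, -0.8]
finger_gap: 0.6
```

```bash
python3 - <<'E'
from ang import *
s=sensors.read_state()
w=imaging.grab_frame("wrist");cv2.imwrite("pics/w13.png",w);t=imaging.grab_frame("side");print(s["time"],s["eef_pos"],s["ft_force"])
np.save("s13.npy",np.r_[s["eef_pos"],s["tool_rot"]])
a=t[150:300,250:450];cv2.imwrite("pics/s13z.png",cv2.resize(cv2.convertScaleAbs(a,alpha=1.8),(800,600),interpolation=cv2.INTER_CUBIC))
a=w[0:240,170:390]; cv2.imwrite("pics/w13z.png",cv2.resize(a,None,fx=2.5,fy=2.5,interpolation=cv2.INTER_CUBIC))
cv2.imwrite("pics/t13.png",imaging.grab_frame("top"))
E
```

```text
14.0833 [ 463.83  -224.093  201.065] [-0.293 -0.359 -0.76 ]
```

View pics/w13z.png

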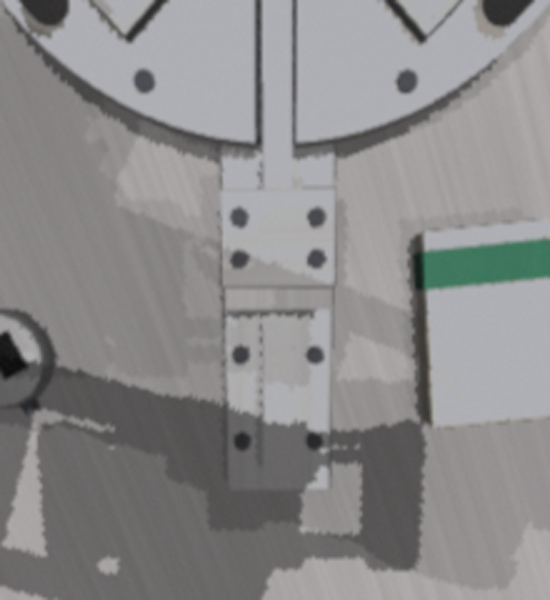

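View pics/s13z.png

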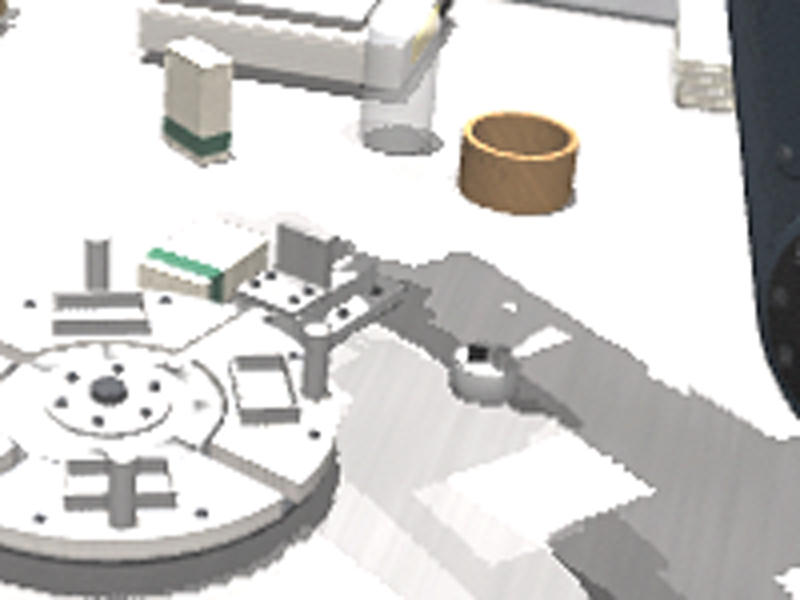

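View pics/t13.png

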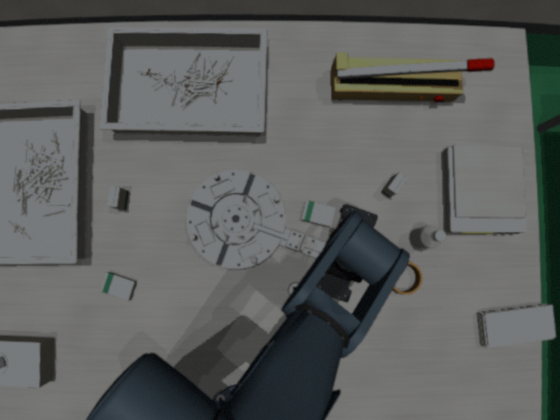

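```bash
python3 - <<'E'
from h import *
imaging.grab_frame("wrist"); s=sensors.read_state(); w=imaging.grab_frame("wrist"); cv2.imwrite("pics/w14.png",w)
print(s["time"],s["eef_pos"]); c=cam("wrist",s); S=np.load("s13.npy"); c0=cam("wrist",dict(eef_pos=S[:3],tool_rot=S[3:]))
yd=np.array([np.sin(np.radians(20)),np.cos(np.radians(20))])
q=lambda l:np.array(l)/2.5+[170,0]
# car y relative to the guide's far edge / disc rim
for n,p,z in (("tab inner",(278,288),80),("tab outer",(270,311),80),("guide inner edge",(278,188),46),("rim",(276,146),42)):
    print(n,[(onplane(k,[q(p)],z)[0,:2]-[553.5,22.5])@yd for k in (c0,)])
E
```

```text
14.2833 [ 463.319 -224.177  199.549]
tab inner [np.float64(-187.97289399857564)]
tab outer [np.float64(-196.28480290587098)]
guide inner edge [np.float64(-149.7600305896779)]
rim [np.float64(-133.7652505476018)]
```

View pics/w14.png

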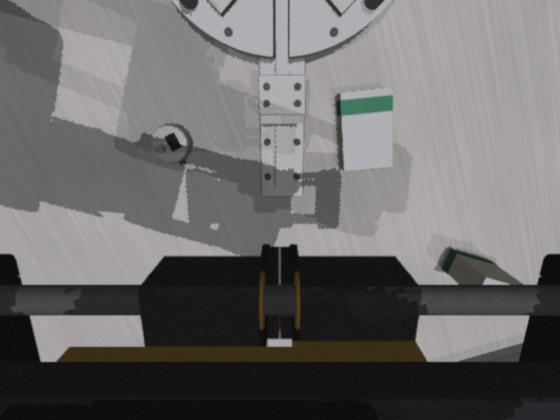

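The tab's outer face measures -196.3 mm. The guide's inner edge, known to be at -152 mm, reads -149.8 mm, so the same correction puts the tab at about -198.5 mm, which is home. Handing in.

```bash
python3 - <<'E'
from h import *
print(order.close_job())
E
```

```text
the job is handed in; nothing more can be done
None
```

The carousel is locked. I turned the disc about 20° clockwise by pushing one post with closed fingers, then pushed the bar by its tab through the slot until it stopped.

**Final checks**
- **End stop:** the tool stalled at the end of travel while the force rose to about 29 N.
- **Tab position:** the tab's outer face measured about -198.5 mm, against -198 mm for home. This includes a 2 mm correction taken from the guide block's known edge.
- **Slot:** in the wrist view the bar runs through the slot and the tab sits against the guide block.
- **Surroundings:** both cartons beside the carousel, carton_d, the tally, the tape roll and the bottle look unmoved in the last pictures. I checked this by eye, not by measurement.
- **State at hand-in:** the gripper was lifted clear with no contact force, at about 14.3 s of the 54 s allowed.

**What did not go as expected**
- **First post push missed:** the fingertips end roughly 30–35 mm short of the reported TCP, so they passed over the post without touching it. I lowered the tool and repeated the push.
- **One move was refused:** it had no "rot" values, so nothing moved.
- **One repositioning ended about 25 mm off:** I gave the offsets in the wrong tool axes. It was in free air, and I corrected it on the next move.
- **Bar starting position:** the bar seemed to start about 5 mm in instead of fully out. I did not resolve this, and it did not affect the result.

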